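# Latch the composter lid and hold its run key turned

## Task

First secure the shut lid of the countertop composter by turning its orange turnbutton clockwise, all the way, so that its tongue lies across the lid. Then take the red-headed key from its wooden stand, push it fully home into the brass key switch past the stiff spring pins, turn it a quarter turn clockwise to its stop, and finish while still gripping the key and holding it turned against the return spring. Leave the fish tin, the spice jar and the bowl where they stand.

Things in the scene. Friction and masses are not known exactly. Their poses are not given: they have to be found in the camera images.
- composter: Fixed countertop composter, green with a grey deck, 180 (x) x 240 (y) x 110 mm high. Origin: centre of its underside; own x from front to back, y to its left. Deck top 110 mm up. A white lid 6 mm thick (ridge to 13 mm) covers the deck from x -28 mm to the back. In the front strip: orange turnbutton at x -56, y +45 mm; key switch at x -58, y -75 mm.
- lid (a joint): Hinge of the white lid at the composter's back, rad: 0 shut (as found), grows as it is raised; it falls shut by its own weight.
- latch (a joint): Angle of the orange turnbutton on its upright pivot, rad, growing clockwise seen from above: 0 = open, the 44 mm tongue points to the composter's left (own +y); 1.57 = stop, the tongue points to the back (own +x), across the lid. Starts at 0.1 to 0.5. Stays where it is left (friction 0.03 N m).
- latch_grip (a point): On the turnbutton's pivot, in its thumb wing, 30 mm above the deck. The wing is 10 mm thick (this point's own x, turning with it) and 30 mm long (own y, the way the tongue points), centred on the pivot, from 12 to 42 mm above the deck. Pinch it across its thickness from above. The tongue is 16 mm wide.
- key_switch (a joint): Angle of the brass key cylinder about its upright axis, rad, growing clockwise seen from above: 0 = rest (slot along the composter's own x), 1.57 = run, at a firm stop. A spring turns it back to 0 when let go (0.02 N m at rest, 0.11 N m at the stop).
- lock_mouth (a point): Centre of the slot's mouth in the brass cylinder, level with the deck, turning with it; own x along the slot, z up. Slot 20 (x) x 7 (y) mm, 27 mm deep. Two pairs of sprung pins, 10 and 17 mm down, narrow it to about 2 mm; the key spreads them: pushing home takes 5 to 10 N. A steel collar round it, about 28 and 48 mm across, stands 4 mm above the deck; red mark beside it: run.
- key: Loose 40 g key, upright in its stand, tip down. Origin: centre of the blade's tip; own z up the key, x along the blade's width. Steel blade 18 (x) x 5 (y) mm, 34 long, its lowest 6 mm tapered to 11 x 1.6. Red head 26 (x) x 10 (y) mm, 34 to 64 mm above the tip: pinch it across its 10 mm. Same both ways round. Home: tip 27 mm below the slot's mouth, head's underside 7 mm above the deck.
- key_stand: Heavy wooden block that does not move, 70 (x) x 50 (y) x 36 mm high, origin at the centre of its underside. The key stands in its middle slot (20 x 7 mm, 28 mm deep, along own x), its tip 8 mm above the worktop.
- fish_tin: Bystander: flat round tin, diameter 86, height 40 mm, origin at the centre of its underside. Leave alone.
- spice_jar: Bystander: small jar with a green lid, diameter 46, height 106 mm, origin at the centre of its underside. Leave alone.
- small_bowl: Bystander: white bowl, diameter 130, height 59 mm, origin at the centre of its underside. Leave alone.

How it is judged:
By the outcome, as a careful person would: the job done as asked, in the order asked, and still so for the second after the job is handed in, while the arm keeps its last pose, push and grip.
It also fails if it takes over 61 s, if anything falls off the work surface, if the arm or the gripper's body presses on something with over 40 N, if the wrist force passes 120 N, or if a joint passes its speed limit or range.

## Robot

A 6-joint arm with a two-finger parallel gripper is mounted at the origin on the work surface; the furniture and walls round the work are solid. World frame = base frame: x ahead of the robot, y to its left, z up, the work surface at z = 0. Lengths are in m, angles in rad, forces in N, time in s.
With the tool pointing down it reaches from about 0.3 to 0.825 m from the base axis. Payload 5.4 kg.
Tool frame: the origin (TCP) lies midway between the tips of the shut fingers; the grasp point (between the pads) lies 19 mm behind it (robot.grip_point_offset is the distance from the TCP to the grasp point, in m); z points along the fingers, y is the line along which they close (so a half turn about z gives the same grasp; the last joint's range is limited). The gripper opens to 92 mm and grips with 3 to 60 N. Pads are 20 mm wide; open, the fingers measure 128 mm over their backs; the gripper's body (75 mm by 189 mm) begins 69 mm behind the grasp point.
Start: joints at [0.92, 0.158, 1.597, -0, 1.386, -0.21], TCP at [0.245, 0.52, 0.215] pointing down, gripper open.
Joint ranges: [-2.91, 2.91], [-0.94, 2.29], [0.18, 2.7], [-1.29, 4.43], [0.17, 2.64], [-3, 3]. Speed limits (rad/s): [2.57, 2.57, 3.14, 3.14, 3.14, 3.14].

## Interface

Orientations are given as a unit quaternion [x, y, z, w].
In Python, from plant import robot gives the robot as it stands.
- The arm moves only by the shell command python3 inch.py, which reads ROWS from standard input. ROWS is a JSON list of rows, 1 to 8 of them, each an object with the fields jaw (the opening from 0.0 (shut) to 1.0 (fully open)), sx, sy, sz (the shift in units of 50 mm), ax, ay, az (a rotation vector in units of 0.05 rad); a field left out counts as zero (the opening has to be given); each row is the pose to reach, as a shift and turn from the pose commanded when the command began, along the tool's axes at that moment; what a row does not reach only later rows make up. A row lasts 1/10 s, in which the tool goes at most 0.05 m and 0.15 rad, less where a joint would pass 70% of its speed; a pose out of reach is approached as far as the arm can. The fingers move at their own pace and stop on an object; the grip force is fixed at half the most. Time passes only in rows, so rows that do not move let the fingers close. It prints the time, the measured TCP pose, the force, the opening and the grip force at its end. Input that does not fit is refused with a message, and nothing moves.
- robot.state(): the state, without advancing time (a new reading comes with each control period).
- robot.read_camera(name): name is "scene" or "top" or "wrist"; returns the picture (480x640x3 uint8, red, green, blue); there is no depth.
- robot.get_calibration(name): a dict with "K" (3x3 intrinsics, pixels), "rvec" (rotation vector, rad) and "tvec" (3), from world to camera coordinates, as OpenCV has them. Camera axes: x right, y down, z forward; pixel columns grow to the right and rows downward; lengths in m; the calibration is good to about 2 mm. A picture is of the moment at which its call begins: read the wrist's pose just before it. get_calibration takes no time and is no camera call; for the wrist camera it gives the pose at the moment of the call.
- robot.hand_in(): hands the job in; it is judged then, once.
The state is a dict: "time": time; "joints": joint angles; "qvel": joint speeds; "joint_torque": joint torques, N m; "tcp_pos": TCP position; "tool_rot": TCP orientation; "contact_force": force on the tool from outside, world axes, zero at the start; "ft_torque": the same for the moment, N m; "grip_width": opening from 0.0 (shut) to 1.0 (fully open); "finger_force": force on a finger pad.
Only numpy, scipy, OpenCV 4.12 (cv2) and the standard library are available. Lean on these libraries where they do the work, as an engineer would, in place of code of your own. Each camera call takes 0.05 s, during which the arm holds its last target. There are 200 camera calls.

## Working session

There is one attempt and no reset: what is moved stays moved. The work goes in short steps, Python scripts to look and compute and a shell command to move; the robot and the scene stay as the last step left them, time stands still between calls to the robot, and variables do not carry over. Pictures are saved under pics/ and viewed, at most 10 in all, crops included, and the job is handed in when it is done.

```bash
ls; mkdir -p pics; python3 - <<'E'
from plant import robot
import cv2
s=robot.state();print(s)
for n in("scene","top","wrist"):
    c=robot.get_calibration(n);print(n,c)
    cv2.imwrite(f"pics/{n}0.png",robot.read_camera(n)[:,:,::-1])
E
```

```text
inch.py
pics
plant.py
{'time': 0.0, 'joints': array([ 9.19932829e-01,  1.59048013e-01,  1.59824579e+00,  6.42295446e-07,
        1.38618483e+00, -2.10110017e-01]), 'qvel': array([ 9.39358007e-04,  1.82379186e-04, -6.52593195e-05,  1.85997086e-04,
        3.77554211e-04,  1.10528413e-03]), 'joint_torque': array([-1.07836371e-03, -3.85556245e+01, -3.22105193e+01,  7.00721378e-02,
        3.78675561e-02, -1.43320435e-04]), 'tcp_pos': array([0.24494019, 0.51952263, 0.21361271]), 'tool_rot': array([ 2.18597228e-01,  9.75814717e-01, -8.56826186e-04, -3.93810728e-04]), 'contact_force': array([ 1.07392837,  0.13022649, -0.45927959]), 'ft_torque': array([-0.01883819, -0.03253214, -0.04046189]), 'finger_force': 0.0, 'grip_width': 0.997726814528294}
scene {'K': array([[471.26731124,   0.        , 319.12943096],
       [  0.        , 471.26731124, 246.47808256],
       [  0.        ,   0.        ,   1.        ]]), 'rvec': array([ 1.76337944, -1.053505  ,  0.69771981]), 'tvec': array([-0.26596196,  0.25741011,  0.89491806])}
top {'K': array([[547.51839408,   0.        , 322.45749943],
       [  0.        , 547.51839408, 247.79475802],
       [  0.        ,   0.        ,   1.        ]]), 'rvec': array([ 2.19039423, -2.1291862 ,  0.12167188]), 'tvec': array([-0.02076538,  0.49392416,  1.70207285])}
wrist {'K': array([[364.27033168,   0.        , 315.86563305],
       [  0.        , 364.27033168, 243.76637441],
       [  0.        ,   0.        ,   1.        ]]), 'rvec': array([-2.4433915 , -1.55033044, -0.21840142]), 'tvec': array([-0.57476989, -0.03062484,  0.39206949])}
```
View pics/scene0.png

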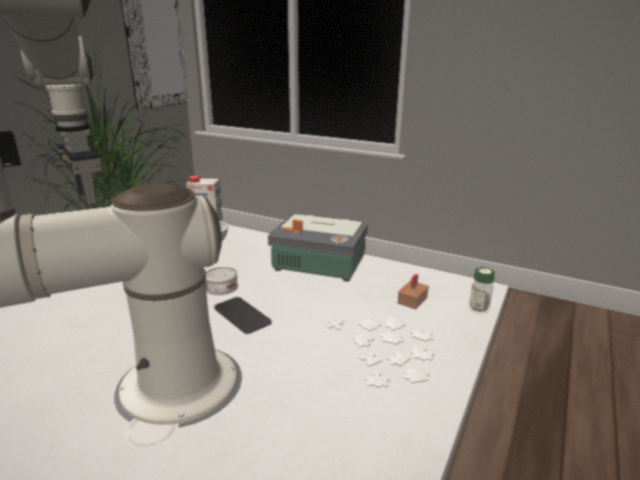

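View pics/top0.png

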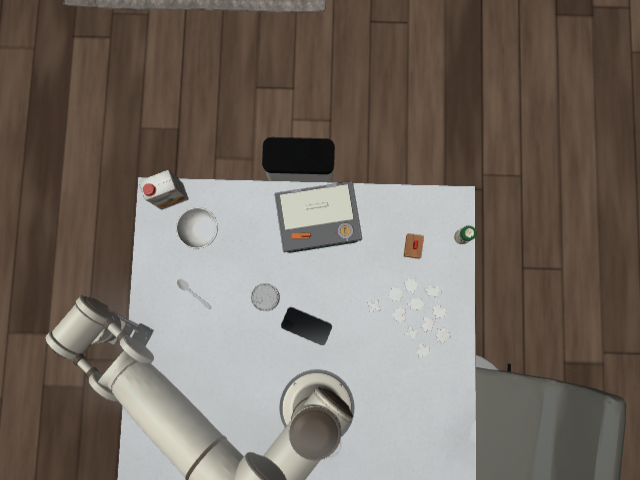

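The scene view shows the composter (turnbutton ~(297,226), switch ~(340,239)) and the key stand at (413,290). The top view shows the turnbutton at (300,236), switch at (346,231) and key at (416,244).

```bash
cat > h.py <<'E'
import numpy as np, cv2
from plant import robot
from scipy.spatial.transform import Rotation as R
np.set_printoptions(precision=4,suppress=True)
def ray(c,uv):
    Rm=cv2.Rodrigues(c["rvec"])[0]; t=np.asarray(c["tvec"]).ravel()
    d=Rm.T@np.linalg.inv(c["K"])@[uv[0],uv[1],1]
    return -Rm.T@t,d/np.linalg.norm(d)
def onz(c,uv,z):
    o,d=ray(c,uv); return o+d*(z-o[2])/d[2]
def tri(pairs):
    A=np.zeros((3,3));b=np.zeros(3);L=[ray(c,u) for c,u in pairs]
    for o,d in L:
        P=np.eye(3)-np.outer(d,d);A+=P;b+=P@o
    p=np.linalg.solve(A,b)
    return p,max(np.linalg.norm((np.eye(3)-np.outer(d,d))@(p-o)) for o,d in L)
def blobs(img,col,amin=8):
    h=cv2.cvtColor(img,cv2.COLOR_RGB2HSV)
    H,S,V=[h[...,i].astype(int) for i in range(3)]
    m={"orange":(H>=6)&(H<=14)&(S>200)&(V>150),"red":((H<=4)|(H>=174))&(S>150)&(V>80)}[col].astype(np.uint8)
    out=[]
    for c in cv2.findContours(m,cv2.RETR_EXTERNAL,cv2.CHAIN_APPROX_NONE)[0]:
        if cv2.contourArea(c)>=amin: out.append((cv2.contourArea(c),cv2.minAreaRect(c)))
    return sorted(out,key=lambda x:-x[0]),m
def go(p,yaxis=None):
    """shift and turn in tool axes to put TCP at p, tool down, closing line along yaxis (world xy)"""
    s=robot.state();q=R.from_quat(s["tool_rot"])
    print("now",s["time"],s["tcp_pos"],"shift",q.inv().apply(np.array(p)-s["tcp_pos"]))
    if yaxis is not None:
        y=np.r_[yaxis,0]/np.linalg.norm(yaxis)
        for sg in(1,-1):
            z=np.array([0,0,-1.]);M=np.c_[np.cross(sg*y,z),sg*y,z]
            print("rotvec",(q.inv()*R.from_matrix(M)).as_rotvec())
E
python3 - <<'E'
from h import *
for n in("scene","top"):
    im=cv2.imread(f"pics/{n}0.png")[:,:,::-1].copy();c=robot.get_calibration(n)
    for col in("orange","red"):
        for a,r in blobs(im,col)[0]: print(n,col,a,np.round(r[0],1),np.round(r[1],1),round(r[2],1),onz(c,r[0],.12))
c=robot.get_calibration("top")
for uv in[(275,193),(352,182),(361,240),(284,252)]: print("corner",uv,onz(c,uv,.11))
im=cv2.imread("pics/top0.png")[170:270,260:440]; a=cv2.resize(im,None,fx=4,fy=4,interpolation=cv2.INTER_CUBIC);cv2.imwrite("pics/topc.png",a)
E
```

```text
top red 22.5 [415.3 244.2] [3.7 8.4] 11.3 [ 0.5025 -0.2847  0.12  ]
corner (275, 193) [0.6488 0.1422 0.11  ]
corner (352, 182) [ 0.6896 -0.0916  0.11  ]
corner (361, 240) [ 0.5118 -0.1227  0.11  ]
corner (284, 252) [0.4688 0.1081 0.11  ]
```

View pics/topc.png

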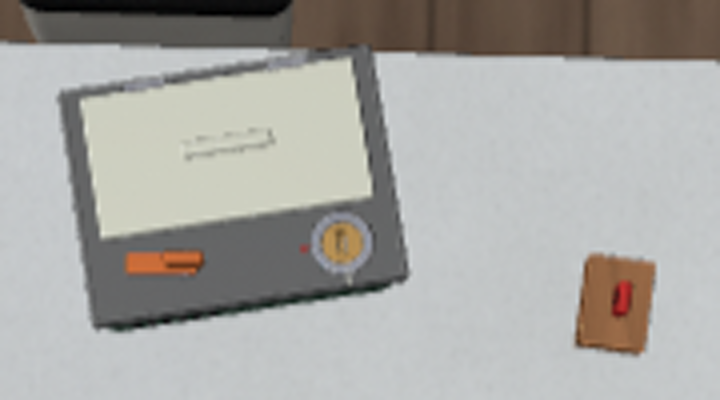

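The crop shows the turnbutton wing centred near crop (183,260), its tongue pointing left, the brass switch at (340,242), its red mark at (305,248), and the key head at (622,298).

```bash
python3 - <<'E'
from h import *
s=robot.state();q=R.from_quat(s["tool_rot"]);print(q.as_matrix())
c=robot.get_calibration("wrist");o,d=ray(c,(c["K"][0,2],c["K"][1,2]))
print("cam in tool",q.inv().apply(o-s["tcp_pos"]),q.inv().apply(d), "img x in tool",q.inv().apply(cv2.Rodrigues(c["rvec"])[0][0]))
go((.48,.02,.30),(1,0))
E
```

```text
[[-0.9044  0.4266 -0.0009]
 [ 0.4266  0.9044 -0.0012]
 [ 0.0003 -0.0014 -1.    ]]
cam in tool [ 0.0803  0.0007 -0.1702] [-0.2794 -0.0001  0.9602] img x in tool [0.0005 1.     0.0002]
now 0.15 [0.245  0.5196 0.2139] shift [-0.4256 -0.3518 -0.0858]
rotvec [-0.0014  0.0005  1.13  ]
rotvec [-0.0006 -0.0016 -2.0116]
```

Units first: shifts go in units of 50 mm and turns go in units of 0.05 rad. So -0.425 m is -8.5, -0.372 m is -7.44, 1.13 rad is 22.6.

```bash
echo '[{"jaw":1,"sx":-1.06,"sy":-0.88,"sz":-0.22,"az":2.8},{"jaw":1,"sx":-2.12,"sy":-1.76,"sz":-0.44,"az":5.6},{"jaw":1,"sx":-3.2,"sy":-2.64,"sz":-0.66,"az":8.4},{"jaw":1,"sx":-4.26,"sy":-3.52,"sz":-0.86,"az":11.2},{"jaw":1,"sx":-5.32,"sy":-4.4,"sz":-1.06,"az":14},{"jaw":1,"sx":-6.4,"sy":-5.28,"sz":-1.28,"az":16.8},{"jaw":1,"sx":-7.44,"sy":-6.16,"sz":-1.5,"az":19.6},{"jaw":1,"sx":-8.5,"sy":-7.04,"sz":-1.72,"az":22.6}]' | python3 inch.py
python3 -c "
from h import *
go((.48,.02,.30),(1,0))"
```

```text
time: 0.95
tcp_pos: [0.4135, 0.1603, 0.2762]
tool_rot: [0.709, 0.705, 0.0, 0.0]
contact_force: [0.8, 0.1, -0.7]
grip_width: 1.001
finger_force: 0.0
now 0.95 [0.4135 0.1603 0.2762] shift [-0.1399  0.0673 -0.0238]
rotvec [ 0.0003 -0.0001 -0.0058]
rotvec [-0.0001 -0.0004  3.1358]
```

```bash
echo '[{"jaw":1,"sx":-2.8,"sy":1.4,"sz":-0.48},{"jaw":1,"sx":-2.8,"sy":1.4,"sz":-0.48},{"jaw":1,"sx":-2.8,"sy":1.4,"sz":-0.48},{"jaw":1,"sx":-2.8,"sy":1.4,"sz":-0.48},{"jaw":1,"sx":-2.8,"sy":1.4,"sz":-0.48},{"jaw":1,"sx":-2.8,"sy":1.4,"sz":-0.48}]' | python3 inch.py
python3 - <<'E'
from h import *
import pickle
c=robot.get_calibration("wrist");im=robot.read_camera("wrist")
pickle.dump((c,im),open("w1.pkl","wb"));cv2.imwrite("pics/w1.png",im[:,:,::-1])
for col in("orange","red"):
    for a,r in blobs(im,col)[0]: print(col,a,np.round(r[0],1),np.round(r[1],1),round(r[2],1),onz(c,r[0],.12))
E
```

```text
time: 1.55
tcp_pos: [0.4827, 0.0232, 0.2995]
tool_rot: [0.707, 0.707, -0.0, -0.001]
contact_force: [0.6, 0.8, -1.1]
grip_width: 1.0
finger_force: 0.0
red 283.5 [336.5 432. ] [20. 17.] 90.0 [ 0.5061 -0.229   0.12  ]
```

View pics/w1.png

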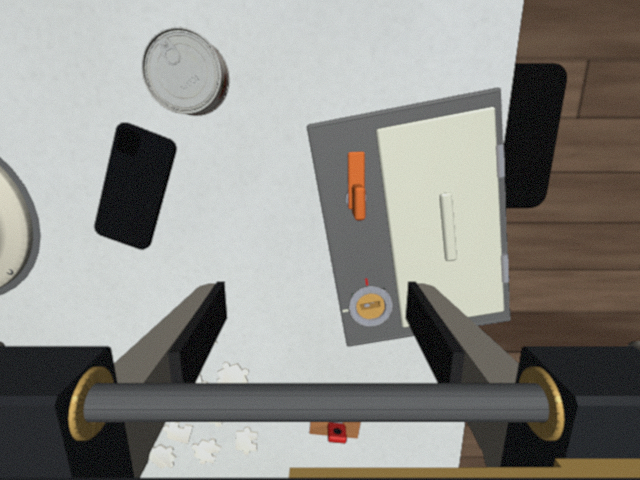

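The wrist view shows the turnbutton (wing top ~(359,201), tongue up to (356,153)), switch centre at (370,306) with its slot along the image x, deck corners at (307,126), (500,88), (510,320) and (348,346), and the key's red head at (337,432).

```bash
python3 - <<'E'
from h import *
import pickle
c,im=pickle.load(open("w1.pkl","rb"))
h=cv2.cvtColor(im,cv2.COLOR_RGB2HSV)
for p in[(356,165),(359,190),(359,210),(370,312),(370,305)]:print(p,h[p[1],p[0]])
m=((h[...,0]<=14)&(h[...,1]>200)&(h[...,2]>90)).astype(np.uint8)
for ct in cv2.findContours(m,0,1)[0]:
    if cv2.contourArea(ct)>30: print(cv2.minAreaRect(ct),cv2.boundingRect(ct))
C=[onz(c,u,.11) for u in[(307,126),(500,88),(510,320),(348,346)]]
for x in C: print(x)
print("sides",[np.linalg.norm(C[i]-C[(i+1)%4]) for i in range(4)])
for u in[(356,153)]: print("tongue",onz(c,u,.12))
print("wing top",onz(c,(359,202),.152),"switch",onz(c,(370,306),.114))
cv2.imwrite("pics/w1c.png",cv2.resize(im[130:360,290:520],None,fx=2.6,fy=2.6,interpolation=2)[:,:,::-1])
# two-view check with top
t=robot.get_calibration("top")
print(tri([(c,(359,202)),(t,(305.7,234.7))]),tri([(c,(370,306)),(t,(345.3,230.4))]))
E
sed -i 's/"orange":.*V>150)/"orange":(H>=5)\&(H<=14)\&(S>200)\&(V>90)/' h.py
```

```text
(356, 165) [ 11 189 213]
(359, 190) [ 11 181 222]
(359, 210) [ 11 190 205]
(370, 312) [ 19 142 192]
(370, 305) [ 18 111 149]
[0.4731 0.1141 0.11  ]
[0.6497 0.1473 0.11  ]
[ 0.694  -0.0877  0.11  ]
[ 0.5177 -0.1204  0.11  ]
sides [np.float64(0.17968041033435098), np.float64(0.23918757917005093), np.float64(0.17935775726454553), np.float64(0.23868615626918283)]
tongue [0.5189 0.0899 0.12  ]
wing top [0.5195 0.0493 0.152 ] switch [ 0.5396 -0.0693  0.114 ]
(array([0.5224, 0.0441, 0.1208]), np.float64(0.0007355762710938747)) (array([ 0.5412, -0.075 ,  0.1024]), np.float64(0.000304752999155454))
```

View pics/w1c.png

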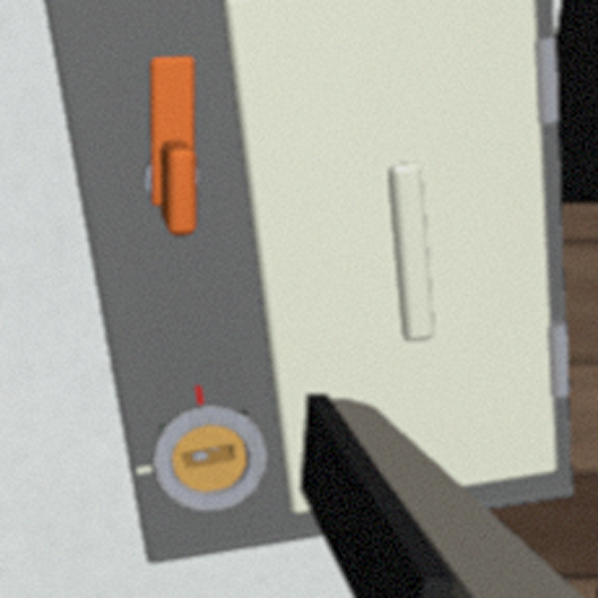

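Corners give the right sizes (180×239 mm), with composter yaw 0.187. Latch pivot is ≈(0.520,0.048), switch ≈(0.540,−0.070), and the tongue points along world +y (latch ≈0.19). The second wrist view will be taken lower, over the latch.

To row units: 0.09 m is 1.8, 0.05 m is 1.

```bash
echo '[{"jaw":0.5,"sx":0.26,"sy":0.38,"sz":1},{"jaw":0.5,"sx":0.5,"sy":0.74,"sz":1.8},{"jaw":0.5,"sx":0.5,"sy":0.74,"sz":1.8},{"jaw":0.5,"sx":0.5,"sy":0.74,"sz":1.8}]' | python3 inch.py
python3 - <<'E'
from h import *
import pickle
c=robot.get_calibration("wrist");im=robot.read_camera("wrist")
pickle.dump((c,im),open("w2.pkl","wb"))
cv2.imwrite("pics/w2.png",im[60:420,140:500,::-1])
h=cv2.cvtColor(im,cv2.COLOR_RGB2HSV)
m=((h[...,0]>=7)&(h[...,0]<=14)&(h[...,1]>150)&(h[...,2]>90)).astype(np.uint8)
for ct in cv2.findContours(m,0,1)[0]:
    if cv2.contourArea(ct)>100: print(cv2.minAreaRect(ct),cv2.boundingRect(ct))
s=robot.state();print(s["tcp_pos"])
Rm=cv2.Rodrigues(c["rvec"])[0];
for p in[s["tcp_pos"],(.520,.048,.152),(.520,.048,.11)]:
    v=c["K"]@(Rm@np.array(p)+np.ravel(c["tvec"]));print("proj",v[:2]/v[2])
E
```

```text
time: 2.0
tcp_pos: [0.5192, 0.0486, 0.2097]
tool_rot: [0.706, 0.708, -0.001, -0.001]
contact_force: [0.4, 0.1, -0.3]
grip_width: 0.676
finger_force: 0.0
((318.3682861328125, 238.46743774414062), (91.30744934082031, 21.27968406677246), 88.63607025146484) (307, 193, 23, 92)
[0.5203 0.0479 0.2116]
proj [319.5807 304.3491]
proj [318.5094 264.7598]
proj [318.3199 246.5491]
```

View pics/w2.png

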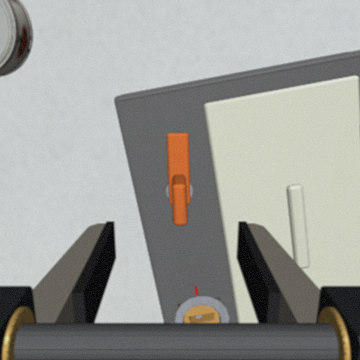

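The second view shows the wing top from full-image (320,238) to (319.5,284), the deck's front-left corner at (256,158), and the fingers straddling the wing line.

```bash
python3 - <<'E'
from h import *
import pickle
a=pickle.load(open("w1.pkl","rb"))[0];b=pickle.load(open("w2.pkl","rb"))[0]
for n,u,v in[("wing near",(359.2,219.5),(319.5,284)),("wing far",(357.5,185.5),(320,238)),("corner",(307,126),(256,158)),("switch",(370.5,306),(341.5,377))]:
    print(n,tri([(a,u),(b,v)]),onz(b,v,.152))
go((.520,.047,.127),(1,0))
E
```

```text
wing near (array([0.5207, 0.0327, 0.1482]), np.float64(4.753579411869866e-05)) [0.5207 0.0343 0.152 ]
wing far (array([0.5206, 0.0607, 0.1299]), np.float64(0.000538451029024603)) [0.5209 0.0664 0.152 ]
corner (array([0.4729, 0.1142, 0.1002]), np.float64(0.00017121267218920177)) [0.4815 0.1168 0.152 ]
switch (array([ 0.5414, -0.0739,  0.1043]), np.float64(0.000324840450530395)) [ 0.5372 -0.0386  0.152 ]
now 2.05 [0.5203 0.0479 0.2116] shift [-0.0009 -0.0005  0.0846]
rotvec [0.0015 0.0005 0.0019]
rotvec [-0.0007  0.0024 -3.1397]
```

To row units: 0.084 m is 1.68, 0.07 m is 1.4.

```bash
echo '[{"jaw":0.45,"sz":0.9},{"jaw":0.45,"sx":-0.02,"sz":1.4},{"jaw":0.45,"sx":-0.02,"sz":1.68},{"jaw":0.45,"sx":-0.02,"sz":1.68},{"jaw":0,"sx":-0.02,"sz":1.68},{"jaw":0,"sx":-0.02,"sz":1.68},{"jaw":0,"sx":-0.02,"sz":1.68},{"jaw":0,"sx":-0.02,"sz":1.68}]' | python3 inch.py; echo '[{"jaw":0},{"jaw":0}]' | python3 inch.py
```

```text
time: 2.85
tcp_pos: [0.5209, 0.0461, 0.127]
tool_rot: [0.707, 0.707, 0.001, 0.001]
contact_force: [0.2, -0.1, -0.3]
grip_width: 0.125
finger_force: 0.0
time: 3.05
tcp_pos: [0.5212, 0.0461, 0.127]
tool_rot: [0.707, 0.707, 0.001, 0.001]
contact_force: [0.9, 1.6, 4.5]
grip_width: 0.105
finger_force: 30.0
```

```bash
echo '[{"jaw":0,"az":2.8},{"jaw":0,"az":5.6},{"jaw":0,"az":8.4},{"jaw":0,"az":11.2},{"jaw":0,"az":14},{"jaw":0,"az":16.8},{"jaw":0,"az":19.6},{"jaw":0,"az":22}]' | python3 inch.py; echo '[{"jaw":0,"az":2.8},{"jaw":0,"az":5.6},{"jaw":0,"az":6.8},{"jaw":0,"az":6.8}]' | python3 inch.py; python3 -c "
from h import *
s=robot.state();print(s['ft_torque'],R.from_quat(s['tool_rot']).as_matrix()[:,1],s['joints'])"
```

```text
time: 3.85
tcp_pos: [0.5211, 0.0461, 0.1269]
tool_rot: [0.973, 0.231, 0.001, 0.0]
contact_force: [1.4, 0.2, 3.7]
grip_width: 0.107
finger_force: 30.0
time: 4.25
tcp_pos: [0.5211, 0.0461, 0.1269]
tool_rot: [0.998, 0.066, 0.001, 0.0]
contact_force: [1.5, 0.0, 5.1]
grip_width: 0.114
finger_force: 30.1
[ 0.0391 -0.0343  0.5421] [ 0.1314 -0.9913  0.0008] [-0.1429  0.1092  1.8321 -0.0002  1.1984  1.2962]
```

Wing is at the stop: tool angle is 0.056 rad past 1.57 with 0.54 N·m reaction. Release and lift.

To row units: -0.1 m is -2, -0.05 m is -1, -0.05 rad is -1.

```bash
echo '[{"jaw":0.4,"az":-1},{"jaw":0.4,"az":-1},{"jaw":0.4,"az":-1},{"jaw":0.5,"az":-1},{"jaw":0.5,"sz":-1,"az":-1},{"jaw":0.5,"sz":-2,"az":-1},{"jaw":0.5,"sz":-2,"az":-1}]' | python3 inch.py
python3 - <<'E'
from h import *
t=robot.get_calibration("top");print(onz(t,(415.3,244.2),.072))
im=cv2.imread("pics/scene0.png")[:,:,::-1].copy();c=robot.get_calibration("scene")
m=((im[...,0]>110)&(im[...,1]<70)&(im[...,2]<80)).astype(np.uint8)
for ct in cv2.findContours(m,0,1)[0]:
    x=cv2.boundingRect(ct)
    if x[0]>380: print(x,tri([(t,(415.3,244.2)),(c,(x[0]+x[2]/2,x[1]+2))]))
go((.50,-.285,.21),(0,1))
E
```

```text
time: 4.95
tcp_pos: [0.5246, 0.0457, 0.2339]
tool_rot: [0.996, 0.09, 0.007, 0.002]
contact_force: [1.2, -0.0, 0.1]
grip_width: 0.501
finger_force: 0.0
[ 0.5085 -0.2928  0.072 ]
(412, 276, 4, 10) (array([ 0.5094, -0.2938,  0.0636]), np.float64(0.00034188541361263963))
now 4.95 [0.5246 0.0457 0.2339] shift [-0.0839  0.3208  0.0242]
rotvec [ 0.0202  0.0047 -2.9609]
rotvec [ 0.0032 -0.0136  0.1806]
```

To row units: 0.33 m is 6.6, 0.18 m is 3.6, -0.98 rad is -19.6.

```bash
echo '[{"jaw":0.7,"sx":-0.2,"sy":0.9,"az":-2.8},{"jaw":0.7,"sx":-0.4,"sy":1.8,"az":-5.6},{"jaw":0.7,"sx":-0.6,"sy":2.7,"az":-8.4},{"jaw":0.7,"sx":-0.82,"sy":3.6,"sz":0.2,"az":-11.2},{"jaw":0.7,"sx":-1.04,"sy":4.5,"sz":0.3,"az":-14},{"jaw":0.7,"sx":-1.26,"sy":5.4,"sz":0.4,"az":-16.8},{"jaw":0.7,"sx":-1.4,"sy":6,"sz":0.48,"az":-19.6},{"jaw":0.7,"sx":-1.52,"sy":6.6,"sz":0.48,"az":-22.4}]' | python3 inch.py ; python3 -c "
from h import *
go((.509,-.293,.21),(0,1))"
```

```text
time: 5.75
tcp_pos: [0.5037, -0.2938, 0.2004]
tool_rot: [0.795, 0.607, -0.0, -0.001]
contact_force: [0.4, 0.1, 0.6]
grip_width: 0.702
finger_force: 0.0
now 5.75 [ 0.5037 -0.2938  0.2004] shift [ 0.0022  0.0049 -0.0096]
rotvec [-0.0006 -0.0025 -1.8365]
rotvec [-0.0023  0.0005  1.3051]
```

```bash
cat > look.py <<'E'
from h import *
import pickle,sys
s=robot.state();c=robot.get_calibration("wrist");im=robot.read_camera("wrist");n=sys.argv[1]
pickle.dump((c,im),open(n+".pkl","wb"));cv2.imwrite(f"pics/{n}.png",im[:,:,::-1])
for a,r in blobs(im,"red",30)[0]: print(a,np.round(r[0],1),np.round(r[1],1),round(r[2],1),onz(c,r[0],.072))
E
python3 look.py k1
echo '[{"jaw":0.7,"sx":0.04,"sy":0.1,"sz":-0.2,"az":-2.8},{"jaw":0.7,"sx":0.04,"sy":0.1,"sz":-0.2,"az":-5.6},{"jaw":0.7,"sx":0.04,"sy":0.1,"sz":-0.2,"az":-8.4},{"jaw":0.7,"sx":0.04,"sy":0.1,"sz":-0.2,"az":-11.2},{"jaw":0.7,"sx":0.04,"sy":0.1,"sz":-0.2,"az":-14},{"jaw":0.7,"sx":0.04,"sy":0.1,"sz":-0.2,"az":-16.8},{"jaw":0.7,"sx":0.04,"sy":0.1,"sz":-0.2,"az":-19.6},{"jaw":0.7,"sx":0.04,"sy":0.1,"sz":-0.2,"az":-22}]' | python3 inch.py
echo '[{"jaw":0.7,"az":-2.8},{"jaw":0.7,"az":-5.6},{"jaw":0.7,"az":-8.4},{"jaw":0.7,"az":-11.2},{"jaw":0.7,"az":-14},{"jaw":0.7,"az":-14.6},{"jaw":0.7,"az":-14.6}]' | python3 inch.py
python3 look.py k2
```

```text
331.0 [323.5 226.5] [14.6 29.4] 80.5 [ 0.5107 -0.2872  0.072 ]
time: 6.6
tcp_pos: [0.51, -0.2911, 0.2113]
tool_rot: [0.36, 0.933, 0.0, -0.0]
contact_force: [0.3, -0.4, -0.4]
grip_width: 0.699
finger_force: 0.0
time: 7.3
tcp_pos: [0.5101, -0.2911, 0.2115]
tool_rot: [0.006, 1.0, 0.0, -0.0]
contact_force: [0.3, -0.5, 0.0]
grip_width: 0.702
finger_force: 0.0
252.5 [317.2 230. ] [10.4 30.7] 6.0 [ 0.5077 -0.2887  0.072 ]
```

View pics/k2.png

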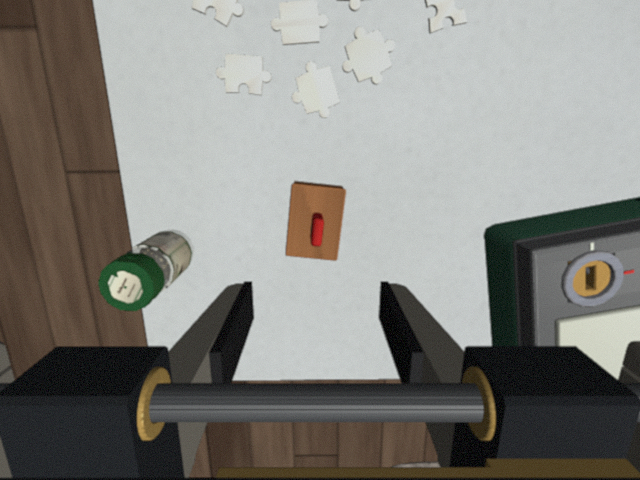

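The key view shows the red head at (317,230) standing slightly skewed, the stand around (316,221), the jar at (145,270), and the switch slot visible at (591,277).

```bash
python3 - <<'E'
from h import *
import pickle
D={k:pickle.load(open(k+".pkl","rb")) for k in("k1","k2")}
P={}
for k,(c,im) in D.items():
    h=cv2.cvtColor(im,cv2.COLOR_RGB2HSV).astype(int)
    print(k,h[205,316] if k=="k2" else "")
    red=blobs(im,"red",30)[0][0][1]; P[k]=red
    b=cv2.boxPoints(red); L=sorted([(np.linalg.norm(b[i]-b[i-1]),i) for i in range(4)])
    e=[(b[i]+b[i-1])/2 for _,i in L[:2]]
    w=[onz(c,x,.07) for x in e]; d=w[1]-w[0]; print("key ends@.07",w,"yaw",np.arctan(d[1]/d[0]),np.linalg.norm(d))
    u,v=np.int32(red[0])
    m=((h[...,0]>=5)&(h[...,0]<=16)&(h[...,1]>120)&(h[...,2]>115)).astype(np.uint8)
    m[:, :]*= (cv2.circle(np.zeros_like(m),(int(u),int(v)),70,1,-1))
    m=cv2.morphologyEx(m,cv2.MORPH_CLOSE,np.ones((25,25)))
    ct=max(cv2.findContours(m,0,1)[0],key=cv2.contourArea); r=cv2.minAreaRect(ct)
    q=[onz(c,x,.036) for x in cv2.boxPoints(r)]
    print("stand",r,"centre",np.mean(q,0),[round(np.linalg.norm(q[i]-q[i-1]),4) for i in range(4)],[np.arctan2(*(q[i]-q[i-1])[[1,0]]) for i in range(4)]); P[k+"s"]=r[0]
print(tri([(D[k][0],P[k][0]) for k in D]),tri([(D[k][0],P[k+"s"]) for k in D]))
E
```

```text
k1 
key ends@.07 [array([ 0.4982, -0.2865,  0.07  ]), array([ 0.523 , -0.2889,  0.07  ])] yaw -0.09469211541307064 0.02495174083073296
stand ((323.2599792480469, 220.3199920654297), (54.16438674926758, 75.94327545166016), 81.8698959350586) centre [ 0.5102 -0.2905  0.036 ] [np.float64(0.0523), np.float64(0.0698), np.float64(0.0518), np.float64(0.0728)] [np.float64(1.4211174102875856), np.float64(-0.12258495476008482), np.float64(-1.6629075637308135), np.float64(3.025629707455229)]
k2 [ 14 145 149]
key ends@.07 [array([ 0.5222, -0.2903,  0.07  ]), array([ 0.4945, -0.2872,  0.07  ])] yaw -0.11181749240877707 0.0278368761090434
stand ((314.8663330078125, 221.33663940429688), (52.73697280883789, 71.34416961669922), 5.710592269897461) centre [ 0.509  -0.2908  0.036 ] [np.float64(0.0527), np.float64(0.0708), np.float64(0.0498), np.float64(0.0711)] [np.float64(-1.6868932260624345), np.float64(3.012376353012826), np.float64(1.4605423073410448), np.float64(-0.0890453580369255)]
(array([ 0.5101, -0.289 ,  0.0634]), np.float64(0.0003851955396989783)) (array([ 0.5099, -0.2912,  0.0289]), np.float64(0.0004301758504183874))
```

```bash
python3 -c "
from h import *
go((.510,-.290,.045),(.105,.995))"
```

```text
now 7.35 [ 0.5101 -0.2912  0.2115] shift [0.     0.0011 0.1665]
rotvec [ 0.0004 -0.0005  0.093 ]
rotvec [ 0.0008  0.0006 -3.0486]
```

To row units: 0.1665 m is 3.33, 0.15 m is 3, 0.093 rad is 1.86.

```bash
echo '[{"jaw":0.5,"sy":0.02,"sz":1,"az":1.86},{"jaw":0.5,"sy":0.02,"sz":2,"az":1.86},{"jaw":0.4,"sy":0.02,"sz":2.6,"az":1.86},{"jaw":0.4,"sy":0.02,"sz":3,"az":1.86},{"jaw":0.4,"sy":0.02,"sz":3.33,"az":1.86},{"jaw":0.4,"sy":0.02,"sz":3.33,"az":1.86},{"jaw":0,"sy":0.02,"sz":3.33,"az":1.86},{"jaw":0,"sy":0.02,"sz":3.33,"az":1.86}]' | python3 inch.py; echo '[{"jaw":0},{"jaw":0},{"jaw":0},{"jaw":0}]' | python3 inch.py
```

```text
time: 8.15
tcp_pos: [0.511, -0.2911, 0.0469]
tool_rot: [0.052, 0.999, -0.001, 0.001]
contact_force: [0.5, -0.3, 0.8]
grip_width: 0.248
finger_force: 0.0
time: 8.55
tcp_pos: [0.5109, -0.2913, 0.0466]
tool_rot: [0.052, 0.999, -0.001, 0.001]
contact_force: [-1.1, -0.3, 3.9]
grip_width: 0.104
finger_force: 30.0
```

```bash
echo '[{"jaw":0,"sz":-0.4},{"jaw":0,"sz":-1.4},{"jaw":0,"sz":-2.4},{"jaw":0,"sz":-3},{"jaw":0,"sz":-3}]' | python3 inch.py; python3 -c "
from h import *
import pickle
for k,u in(('k2',(591.5,277)),('w1',(370.5,306)),('w2',(341.5,377))): print(onz(pickle.load(open(k+'.pkl','rb'))[0],u,.114))
go((.540,-.071,.196),(-.186,.983))"
```

```text
time: 9.05
tcp_pos: [0.5126, -0.2923, 0.2013]
tool_rot: [0.052, 0.999, -0.003, 0.004]
contact_force: [-0.3, 0.0, -0.2]
grip_width: 0.105
finger_force: 30.0
[ 0.5377 -0.0734  0.114 ]
[ 0.5401 -0.0693  0.114 ]
[ 0.5403 -0.0666  0.114 ]
now 9.05 [ 0.5126 -0.2923  0.2013] shift [-0.0043  0.223   0.0041]
rotvec [-0.0066  0.0073 -0.2906]
rotvec [0.0105 0.0095 2.8509]
```

```bash
echo '[{"jaw":0,"sy":0.9,"az":-2},{"jaw":0,"sx":-0.02,"sy":1.8,"az":-4},{"jaw":0,"sx":-0.04,"sy":2.7,"az":-5.8},{"jaw":0,"sx":-0.06,"sy":3.6,"az":-5.8},{"jaw":0,"sx":-0.08,"sy":4.2,"az":-5.8},{"jaw":0,"sx":-0.08,"sy":4.46,"az":-5.8},{"jaw":0,"sx":-0.08,"sy":4.46,"az":-5.8},{"jaw":0,"sx":-0.08,"sy":4.46,"az":-5.8}]' | python3 inch.py
python3 look.py s1; python3 - <<'E'
from h import *
im=cv2.imread("pics/s1.png");cv2.imwrite("pics/s1c.png",cv2.resize(im[170:390,200:440],None,fx=2.5,fy=2.5,interpolation=2))
E
```

```text
time: 9.85
tcp_pos: [0.537, -0.07, 0.1948]
tool_rot: [-0.093, 0.996, -0.0, -0.001]
contact_force: [-0.1, -0.6, -1.2]
grip_width: 0.109
finger_force: 30.0
1281.0 [316.5 311.5] [69. 21.] 90.0 [ 0.6033 -0.0556  0.072 ]
```

View pics/s1c.png

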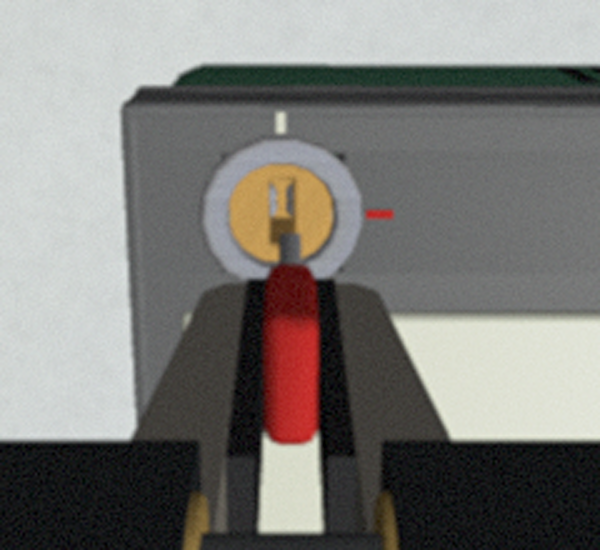

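The crop shows the switch centre at crop (282,213) → full (312.8,255.2), the slot along the tool x axis, and the key in the fingers with its lower end near crop (290,235), slightly right of and behind the slot.

```bash
python3 - <<'E'
from h import *
import pickle
c,im=pickle.load(open("s1.pkl","rb"));s=robot.state();q=R.from_quat(s["tool_rot"]);p0=s["tcp_pos"]
print(p0,q.as_matrix()[:,1])
for z in(.104,.110,.114):
    p=onz(c,(312.8,255.2),z);print(z,p,"tool",q.inv().apply(p-p0))
Rm=cv2.Rodrigues(c["rvec"])[0]
for nm,l in(("key tip c",(0,0,.0386)),("tip+x edge",(.0055,0,.0386)),("blade edge 6up",(.009,0,.0326)),("headtop edge+x",(.013,0,-.0254)),("headtop -x",(-.013,0,-.0254)),("head bottom edge +x",(.013,0,.0046))):
    v=c["K"]@(Rm@(p0+q.apply(l))+np.ravel(c["tvec"]));v=v[:2]/v[2];print(nm,v,"crop",(v-[200,170])*2.5)
E
```

```text
[ 0.537  -0.0704  0.195 ] [-0.1838  0.983  -0.0001]
0.104 [ 0.5422 -0.07    0.104 ] tool [-0.0052 -0.0006  0.091 ]
0.11 [ 0.5403 -0.0703  0.11  ] tool [-0.0033 -0.0005  0.085 ]
0.114 [ 0.539  -0.0706  0.114 ] tool [-0.002  -0.0005  0.081 ]
key tip c [313.0806 273.5891] crop [282.7016 258.9728]
tip+x edge [313.0744 265.0929] crop [282.6861 237.7323]
blade edge 6up [313.0001 262.8982] crop [282.5001 232.2456]
headtop edge+x [312.0424 298.369 ] crop [280.1061 320.9224]
headtop -x [312.1275 351.1637] crop [280.3189 452.9092]
head bottom edge +x [312.6062 273.549 ] crop [281.5155 258.8725]
```

To row units: 0.034 m is 0.68, -0.003 m is -0.06.

```bash
echo '[{"jaw":0,"sx":-0.06,"sy":-0.046,"sz":0.2},{"jaw":0,"sx":-0.06,"sy":-0.046,"sz":0.68},{"jaw":0,"sx":-0.06,"sy":-0.046,"sz":0.68}]' | python3 inch.py
python3 look.py s2; python3 - <<'E'
from h import *
im=cv2.imread("pics/s2.png");cv2.imwrite("pics/s2c.png",cv2.resize(im[180:340,230:400],None,fx=3.5,fy=3.5,interpolation=2))
E
```

```text
time: 10.2
tcp_pos: [0.5383, -0.0711, 0.1576]
tool_rot: [-0.092, 0.996, 0.001, -0.003]
contact_force: [-0.6, 0.4, -0.8]
grip_width: 0.107
finger_force: 30.0
1299.0 [316.5 311. ] [21. 70.] 0.0 [ 0.5853 -0.0602  0.072 ]
```

View pics/s2c.png

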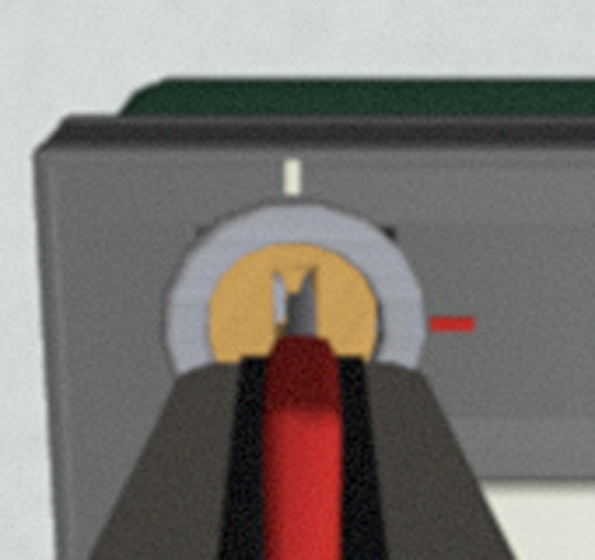

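Closer view: slot centre is at crop (295,325) → full (314.3,272.9). The blade is at crop u≈302, so the key is about 1 mm too far in +y.

```bash
python3 - <<'E'
from h import *
import pickle
c,im=pickle.load(open("s2.pkl","rb"));s=robot.state();q=R.from_quat(s["tool_rot"]);p0=s["tcp_pos"]
print(p0,q.as_matrix(),s["joints"])
for z in(.110,.114):
    p=onz(c,(314.3,272.9),z);print(z,p,"tool",q.inv().apply(p-p0))
Rm=cv2.Rodrigues(c["rvec"])[0]
for nm,l in(("headtop edge+x",(.013,0,-.0254)),("head bottom edge +x",(.013,0,.0046))):
    v=c["K"]@(Rm@(p0+q.apply(l))+np.ravel(c["tvec"]));v=v[:2]/v[2];print(nm,v,"crop",(v-[230,180])*3.5)
E
```

```text
[ 0.5392 -0.0713  0.1594] [[-0.983  -0.1837 -0.0044]
 [-0.1837  0.983   0.0014]
 [ 0.004   0.0022 -1.    ]] [-0.3536  0.1306  1.7402 -0.0002  1.2754 -2.1091]
0.11 [ 0.541  -0.0702  0.11  ] tool [-0.0021  0.0007  0.0494]
0.114 [ 0.5395 -0.0705  0.114 ] tool [-0.0006  0.0007  0.0454]
headtop edge+x [312.2886 301.5936] crop [288.0101 425.5775]
head bottom edge +x [312.7488 276.1948] crop [289.6209 336.682 ]
```

To row units: -0.0015 m is -0.03, -0.001 m is -0.02.

```bash
echo '[{"jaw":0,"sx":-0.03,"sy":-0.02},{"jaw":0,"sx":-0.03,"sy":-0.02,"sz":0.12},{"jaw":0,"sx":-0.03,"sy":-0.02,"sz":0.24},{"jaw":0,"sx":-0.03,"sy":-0.02,"sz":0.36},{"jaw":0,"sx":-0.03,"sy":-0.02,"sz":0.36}]' | python3 inch.py
```

```text
time: 10.75
tcp_pos: [0.5415, -0.0713, 0.1424]
tool_rot: [-0.093, 0.996, 0.0, -0.001]
contact_force: [-1.4, -0.8, -1.0]
grip_width: 0.104
finger_force: 30.0
```

```bash
echo '[{"jaw":0,"sz":0.08},{"jaw":0,"sz":0.16},{"jaw":0,"sz":0.16}]' | python3 inch.py; echo '[{"jaw":0,"sz":0.08},{"jaw":0,"sz":0.16},{"jaw":0,"sz":0.16}]' | python3 inch.py
```

```text
time: 11.05
tcp_pos: [0.5417, -0.0718, 0.1353]
tool_rot: [-0.093, 0.996, -0.0, -0.001]
contact_force: [-5.1, -2.5, 2.5]
grip_width: 0.106
finger_force: 30.0
time: 11.35
tcp_pos: [0.5418, -0.072, 0.1283]
tool_rot: [-0.093, 0.996, -0.0, -0.001]
contact_force: [-7.1, -1.5, 6.5]
grip_width: 0.105
finger_force: 30.0
```

To row units: 0.008 m is 0.16, 0.006 m is 0.12.

```bash
echo '[{"jaw":0,"sx":0.016,"sz":0.06},{"jaw":0,"sx":0.02,"sz":0.12},{"jaw":0,"sx":0.02,"sz":0.16},{"jaw":0,"sx":0.02,"sz":0.16}]' | python3 inch.py; echo '[{"jaw":0,"sz":0.04},{"jaw":0,"sz":0.04}]' | python3 inch.py
```

```text
time: 11.75
tcp_pos: [0.5418, -0.0721, 0.1213]
tool_rot: [-0.093, 0.996, -0.001, 0.0]
contact_force: [-6.2, 0.2, 11.0]
grip_width: 0.105
finger_force: 30.0
time: 11.95
tcp_pos: [0.5421, -0.0721, 0.1211]
tool_rot: [-0.093, 0.996, -0.001, 0.001]
contact_force: [-10.0, 1.0, 20.9]
grip_width: 0.111
finger_force: 30.0
```

```bash
echo '[{"jaw":0,"sx":0.02,"sz":-0.02},{"jaw":0,"sx":0.02,"sz":-0.02,"az":2},{"jaw":0,"sx":0.02,"sz":-0.02,"az":4.8},{"jaw":0,"sx":0.02,"sz":-0.02,"az":7.6},{"jaw":0,"sx":0.02,"sz":-0.02,"az":10.4},{"jaw":0,"sx":0.02,"sz":-0.02,"az":13.2},{"jaw":0,"sx":0.02,"sz":-0.02,"az":16},{"jaw":0,"sx":0.02,"sz":-0.02,"az":16}]' | python3 inch.py; python3 -c "
from h import *
s=robot.state();print(s['ft_torque'],R.from_quat(s['tool_rot']).as_matrix()[:,1])"
```

```text
time: 12.75
tcp_pos: [0.5418, -0.0723, 0.1212]
tool_rot: [0.303, 0.953, -0.0, 0.002]
contact_force: [-4.8, 1.0, 14.5]
grip_width: 0.104
finger_force: 30.0
[0.1091 1.1627 0.0177] [0.5782 0.8159 0.0009]
```

Units first: shifts go in units of 50 mm and turns go in units of 0.05 rad. So 0.84 rad is 16.8.

```bash
echo '[{"jaw":0,"az":2.8},{"jaw":0,"az":5.6},{"jaw":0,"az":8.4},{"jaw":0,"az":11.2},{"jaw":0,"az":14},{"jaw":0,"az":16},{"jaw":0,"az":16.8},{"jaw":0,"az":16.8}]' | python3 inch.py; python3 -c "
from h import *
s=robot.state();y=R.from_quat(s['tool_rot']).as_matrix()[:,1];print(s['ft_torque'],y,np.pi/2+.187-np.arctan2(y[1],y[0]))"; python3 look.py f1;python3 - <<'E'
from h import *
im=cv2.imread("pics/f1.png");cv2.imwrite("pics/f1c.png",im[:400,60:640])
E
```

```text
time: 13.55
tcp_pos: [0.5416, -0.0725, 0.1212]
tool_rot: [0.665, 0.747, 0.0, 0.002]
contact_force: [-6.8, -0.4, 14.7]
grip_width: 0.104
finger_force: 30.0
[-0.16    1.3501  0.0512] [0.9932 0.1163 0.0024] 1.6412115082472505
1346.0 [316.  311.5] [71. 22.] 90.0 [ 0.5447 -0.1029  0.072 ]
44.0 [311. 239.] [14.  4.] 90.0 [ 0.5357 -0.0536  0.072 ]
```

View pics/f1c.png

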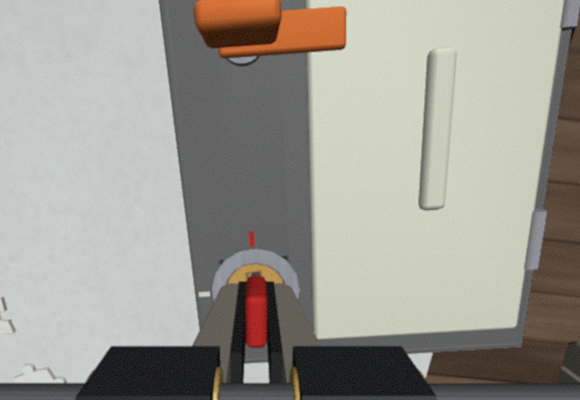

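The view shows the tongue lying across the lid and the key turned towards the red mark. The stop torque hasn't risen yet, because the key has play in the slot, so I'll turn further.

```bash
T='from h import *
s=robot.state();y=R.from_quat(s["tool_rot"]).as_matrix()[:,1];print(s["ft_torque"],np.pi/2+.187-np.arctan2(y[1],y[0]))'
echo '[{"jaw":0,"az":1.2},{"jaw":0,"az":1.2}]' | python3 inch.py; python3 -c "$T"; echo '[{"jaw":0,"az":1.2},{"jaw":0,"az":1.2}]' | python3 inch.py; python3 -c "$T"
```

```text
time: 13.8
tcp_pos: [0.5415, -0.0725, 0.1212]
tool_rot: [0.687, 0.727, 0.0, 0.001]
contact_force: [-6.1, 0.4, 13.3]
grip_width: 0.108
finger_force: 30.0
[-0.1336  1.3876  0.1134] 1.70152852458369
time: 14.0
tcp_pos: [0.5415, -0.0725, 0.1212]
tool_rot: [0.708, 0.706, 0.0, 0.002]
contact_force: [-6.0, 0.8, 14.0]
grip_width: 0.103
finger_force: 30.1
[-0.1529  1.3384  0.3658] 1.7607823719712885
```

```bash
echo '[{"jaw":0},{"jaw":0},{"jaw":0},{"jaw":0},{"jaw":0}]' | python3 inch.py; python3 -c '
from h import *
s=robot.state();y=R.from_quat(s["tool_rot"]).as_matrix()[:,1];print(s["ft_torque"],np.pi/2+.187-np.arctan2(y[1],y[0]))
print(robot.hand_in())'
```

```text
time: 14.5
tcp_pos: [0.5415, -0.0725, 0.1212]
tool_rot: [0.708, 0.706, 0.0, 0.002]
contact_force: [-6.6, 0.0, 13.8]
grip_width: 0.105
finger_force: 30.1
[-0.0881  1.3463  0.3679] 1.7595176514243525
the job is handed in; nothing more can be done
None
```

I handed the job in at 14.5 s: the lid is latched, and the key is pushed fully home, turned clockwise to its stop and still held there in the gripper (about 0.37 N·m, steady); the fish tin, spice jar and bowl were not touched.

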